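# Index the lens turret and hold a bayonet lens carrier seated in it

### The arm

A 6-joint arm with a two-finger parallel gripper is mounted at the origin on a cart in front of the work surface, level with it; the furniture and walls round the work are solid. World frame = base frame: x ahead of the robot, y to its left, z up, the work surface at z = 0. Lengths are in m, angles in rad, forces in N, time in s.
With the tool pointing down it reaches from about 0.275 to 0.85 m from the base axis. Payload 5.2 kg.
Tool frame: the origin (TCP) lies between the finger pads; the fingertips stand 8 mm ahead of it and the grasp point (between the pads) lies 11 mm behind it (arm.tips_ahead is the distance from the TCP to the fingertips, in m); z points along the fingers, y is the line along which they close (so a half turn about z gives the same grasp; the last joint's range is limited). The gripper opens to 85 mm and grips with 20 to 120 N. Pads are 22 mm wide; open, the fingers measure 114 mm over their backs; the gripper's body (76 mm by 85 mm) begins 54 mm behind the grasp point. The pads swing forward as they close: fully open they stand 13 mm farther back than shut.
Start: joints at [0.949, 0.259, 1.535, -0, 1.348, -0.203], TCP at [0.224, 0.502, 0.239] pointing down, gripper open.
Joint ranges: [-3.14, 3.14], [-0.91, 2.08], [0.19, 2.58], [-1.22, 4.36], [0.22, 2.71], [-3.12, 3.12]. Speed limits (rad/s): [2.57, 2.57, 3.14, 3.14, 3.14, 3.14].

### API

Orientations are given as [roll, pitch, yaw] about the fixed x, y, z axes, in that order (R = Rz(yaw) Ry(pitch) Rx(roll)).
In Python, from plant import arm gives the robot as it stands.
- The arm moves only by the tool arm_command, never from a script. Its arguments are lists of equal length, an entry for each row: "slide": the shift along the world's x, y, z in cm, a list of three; "turn": the turn, a rotation vector about the world's x, y, z in rad, a list of three; "hand": the closure in counts, from 0 (fully open) to 255 (shut). A call has 1 to 12 rows; each row shifts and turns the commanded pose from where the row before left it; what a row does not reach is not made up. A row lasts 1/8 s, in which the tool goes at most 62.5 mm and 10.7 degrees, less where a joint would pass 70% of its speed; a pose out of reach is approached as far as the arm can. A call is refused whole if a number of a shift passes 6.25 or a number of a turn 0.188, either way. A call with a gripper value outside its range is refused whole. The fingers move at their own pace and stop on an object; "grip_force" is the grip in N (left out, the last holds). Time passes only in rows, so rows that do not move let the fingers close. It gives the time, the measured TCP pose, the force, the opening and the grip force at its end, in the units of the state.
- arm.sense(): the state, without advancing time (a new reading comes with each control period).
- arm.capture(name): name is "scene" or "top" or "wrist"; returns the picture (420x560x3 uint8, red, green, blue); there is no depth.
- arm.calibration(name): a dict with "mtx" (3x3 intrinsics, pixels), "dist_coeffs" ([k1, k2, p1, p2, k3] as OpenCV has them; the pictures are not rectified), "origin" and "attitude" of the camera in the world. Camera axes: x right, y down, z forward; pixel columns grow to the right and rows downward; lengths in m; the calibration is good to about 2 mm. A picture is of the moment at which its call begins: read the wrist's pose just before it. calibration takes no time and is no camera call; for the wrist camera it gives the pose at the moment of the call.
- arm.hand_in(): hands the job in; it is judged then, once.
The state is a dict: "t": time; "q": joint angles; "dq": joint speeds; "joint_efforts": joint torques, N m; "tool_pos": TCP position; "ee_rot": TCP orientation; "contact_force": force on the tool from outside, world axes, zero at the start; "ft_torque": the same for the moment, N m; "finger_gap": finger opening in m; "gripper_force": force on a finger pad.
Only numpy, scipy, OpenCV 4.12 (cv2) and the standard library are available. Lean on these libraries where they do the work, as an engineer would, in place of code of your own. Each camera call takes 0.05 s, during which the arm holds its last target. There are 200 camera calls.

### The job

Swing the lens turret round by its upright handle, one click, so that its empty socket stands at the pointer on the foot. Then take the loose lens carrier by its grip bar, push it straight into that socket with its two lugs through the two slots, press it fully home against the spring and give it a quarter turn clockwise (seen from above) until it stops. Do not let go: finish while still gripping the carrier and pressing it fully home, so that a colleague can fit the locking screw, and knock over neither of the two black objective cans.

Things in the scene. Friction and masses are not known exactly. Their poses are not given: they have to be found in the camera images.
- turret (a joint): Angle of the turret head about its vertical axis, rad, growing counter-clockwise from above. Spring detents at -1.047, 0 and +1.047 (60 degrees apart; about 5 N at the handle to pass the hump half-way, then it snaps into the next), stops at +-1.2. It starts in the detent at about +1.047; at 0 the empty socket stands at the pointer.
- turret_foot: Fixed foot of the turret: dark steel disc 196 mm across, 10 mm thick; origin at its underside centre, on the vertical turret axis; its -x axis points to the pointer. On it turns an aluminium head: hub 76 mm across, 58 mm high, round it three pots 56 mm across, 62 mm from the axis, 120 degrees apart: two with flat black covers (top z 65 mm), the third is the empty socket (top z 60 mm).
- pointer (a point): Tip of the upright steel pointer, 10 mm square and 52 mm high, on the foot at its own -x side, 100.5 mm from the turret axis.
- index_handle (a point): Middle of the black round upright handle of the turret head: 18 mm across, from z 74 to 106 mm, this point at z 90 mm; 70 mm from the turret axis, on the far side of the axis from the empty socket. It turns with the head.
- socket (a point): Centre of the empty socket's mouth, on its top face (z 60 mm). z axis up; its +-x axis (through the turret axis) runs along the two lug slots. Mouth 33 mm across; slots opposite one another, 10 mm wide, out to 45 mm across; lip 4 mm thick. Under the lip the lugs turn clockwise about 92 degrees to a stop (counter-clockwise only 52), where a notch lets them rise 1.5 mm if let go.
- plunger (a joint): How far the sprung brass plunger in the socket is pressed down, m: 0 when free, its top 14 mm below the mouth; 4 N at first touch, 10 N at 0.010, when the carrier's flange lies on the socket's top (fully home). The lugs are below the lip from 0.0065 on; a carrier turned and let go rises to 0.005.
- carrier_center (a point): Loose lens carrier, about 90 g, upright on the table; point on its axis 28 mm above its underside. Barrel 31 mm across, z 0 to 24 mm; dark flange 46 mm across, z 24 to 28; black grip bar 40 mm long (along its x axis), 14 mm wide, z 28 to 56. Two lugs on the barrel at +x and -x, in line with the bar: 6 mm wide, 41 mm across, z 12.5 to 16.5. Fully home this point is 4 mm above the socket point.
- can_short_center (a point): Middle of the short black objective can, 38 mm across and 61 mm high, standing loose on the table; to be left standing.
- can_tall_center (a point): Middle of the tall black objective can, 38 mm across and 74 mm high, standing loose on the table; to be left standing.
- joystick_top (a point): Top of the fixed white column of the joystick, 45 mm across and 198 mm high, between the turret and the carrier; its arm runs from there to the left (+y), 110 mm, to a hanging black stick. Go round or over it (higher than 0.22 m). Two bottles up to 122 mm high stand at the right of the turret, 0.38 m to the right of the base axis.

How it is judged:
On the way, in this order (a step that is already met when the one before it is completed fails the run):
1. the empty socket has been clicked round to the pointer (value of joint turret between -0.08 and 0.08 rad), for 0.2 s.
2. the carrier is pushed straight into the socket at the pointer, lugs through the slots and below the lip (value of joint plunger above 0.007 m and horizontal distance between carrier_center and socket below 0.003 m and angle between the x axis of carrier_center and the x axis of socket, either way round below 0.35 rad and value of joint turret between -0.1 and 0.1 rad), for 0.05 s.
At the end, for the whole second after the job is handed in: Turret in its middle detent (0.1 rad), carrier upright in the socket (axis within 3 mm, tilt < 0.1 rad), turned at least 1.3 rad from the slots, pressed home within 2 mm (plunger > 0.008) by fingers that still grip it; both cans standing (value of joint turret between -0.1 and 0.1 rad and value of joint plunger above 0.008 m and z of carrier_center in the frame of socket below 0.006 m and horizontal distance between carrier_center and socket below 0.003 m and angle between the x axis of carrier_center and the x axis of socket, either way round above 1.3 rad and angle between carrier_center's own z axis and vertical below 0.1 rad and contact force between the fingers and carrier above 3 N and angle between each of can_short_center, can_tall_center's own z axis and vertical below 0.3 rad); the arm keeps its last pose, push and grip.
It fails at once if an objective can is knocked over (angle between any of can_short_center, can_tall_center's own z axis and vertical above 0.6 rad).
It also fails if it takes over 64 s, if anything falls off the work surface, if the arm or the gripper's body presses on something with over 40 N, if the wrist force passes 120 N, or if a joint passes its speed limit or range.

## Working session

There is one attempt and no reset: what is moved stays moved. The work goes in short steps, Python scripts to look and compute and a tool call to move; the robot and the scene stay as the last step left them, time stands still between calls to the robot, and variables do not carry over. Pictures are saved under pics/ and viewed, at most 10 in all, crops included, and the job is handed in when it is done.

Besides the shell and the picture viewer there is one more tool, called as name(argument=value, ...), one argument or row to a line, values as JSON. arm_command: Moves the arm, as the interface text tells. Its arguments: {"type":"object","properties":{"slide":{"type":"array"},"turn":{"type":"array"},"hand":{"type":"array"},"grip_force":{"type":"number"}},"required":["slide","turn","hand"]}

```bash
mkdir -p pics && ls
cat > h.py <<'E'
import numpy as np, cv2
from plant import arm
from scipy.spatial.transform import Rotation as R
def cal(n):
    c=arm.calibration(n);A=np.array(c["attitude"],float)
    if A.shape!=(3,3): A=R.from_euler('xyz',A).as_matrix()
    return np.array(c["mtx"],float),np.array(c["dist_coeffs"],float),np.array(c["origin"],float),A
def ray(c,uv,z):
    K,d,o,A=c
    p=cv2.undistortPoints(np.array(uv,float).reshape(-1,1,2),K,d).reshape(-1,2)
    v=np.c_[p,np.ones(len(p))]@A.T
    return o+v*((z-o[2])/v[:,2])[:,None]
def proj(c,P):
    K,d,o,A=c
    return cv2.projectPoints(((np.array(P,float).reshape(-1,3)-o)@A),np.zeros(3),np.zeros(3),K,d)[0].reshape(-1,2)
def snap(n,f):
    c=cal(n);im=np.array(arm.capture(n));cv2.imwrite(f"pics/{f}.png",im[:,:,::-1]);return im,c
E
python3 - <<'E'
from h import *
for n in("scene","top"):
    im,c=snap(n,n+"0");print(arm.calibration(n))
s=arm.sense();print(s)
E
```

```text
pics
{'mtx': array([[379.65197936,   0.        , 281.79553976],
       [  0.        , 379.65197936, 209.14562931],
       [  0.        ,   0.        ,   1.        ]]), 'dist_coeffs': array([-0.03897036,  0.        ,  0.        ,  0.        ,  0.        ]), 'origin': array([ 0.15026611, -0.33408853,  0.76208067]), 'attitude': array([-2.38870881,  0.01171852, -0.90616854])}
{'mtx': array([[491.54011892,   0.        , 281.88581448],
       [  0.        , 491.54011892, 211.63221458],
       [  0.        ,   0.        ,   1.        ]]), 'dist_coeffs': array([-0.13280979,  0.        ,  0.        ,  0.        ,  0.        ]), 'origin': array([0.47117777, 0.02522012, 1.12470831]), 'attitude': array([-3.02539345,  0.00940003, -1.54953475])}
{'t': 0.1, 'q': array([ 9.49199204e-01,  2.59268222e-01,  1.53593315e+00, -1.87558492e-06,
        1.34796397e+00, -2.02817229e-01]), 'dq': array([ 0.00038224, -0.00032942, -0.00345176, -0.00018743, -0.00071119,
        0.00033341]), 'joint_efforts': array([ 1.73881490e-03, -4.46970606e+01, -2.91248596e+01, -3.08301651e-04,
        6.31986812e-03,  3.64336870e-05]), 'tool_pos': array([0.22338846, 0.50212206, 0.23857506]), 'ee_rot': array([-3.14005183e+00, -3.14994612e-04,  2.72281293e+00]), 'contact_force': array([-0.00550038,  0.62959296,  0.79322023]), 'ft_torque': array([-0.00131766, -0.00442888,  0.00070891]), 'gripper_force': 0.0, 'finger_gap': 0.08546644186109995}
```

View pics/top0.png

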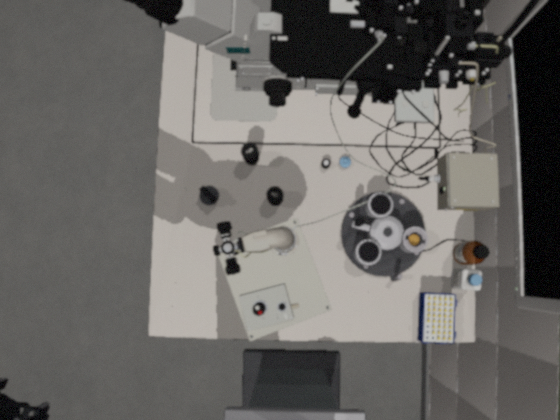

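View pics/scene0.png

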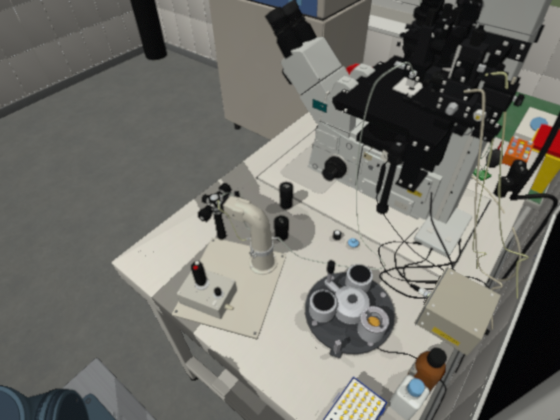

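The top view shows the turret at (385,234), with the brass socket at (414,239). Three dark objects stand at (250,153), (208,195) and (275,196). The joystick is at (270,240).

Run:
```python
from h import *
t=cv2.imread("pics/top0.png");s=cv2.imread("pics/scene0.png")
f=lambda i,x,y,w,h:cv2.resize(i[y:y+h,x:x+w],(400,300),interpolation=cv2.INTER_CUBIC)
o=np.vstack([np.hstack([f(t,330,180,120,90+0),f(t,190,135,120,90)]),np.hstack([f(s,290,255,120,90),f(s,190,160,120,90)])])
o=cv2.convertScaleAbs(o,alpha=1.4,beta=10)
cv2.imwrite("pics/c1.png",o)
c=cal("top")
for n,uv,z in [("hub",(386,233),.06),("brasssock",(414,239),.06),("handle",(362,228),.09),("ptr",(397,272),.05),("A",(250,153),.056),("B",(208,195),.056),("C",(275,196),.056),("joy",(285,238),.19)]: print(n,ray(c,uv,z)[0].round(3))
```

```text
hub [ 0.553 -0.19   0.06 ]
brasssock [ 0.541 -0.252  0.06 ]
handle [ 0.56  -0.133  0.09 ]
ptr [ 0.469 -0.216  0.05 ]
A [0.726 0.112 0.056]
B [0.629 0.202 0.056]
C [0.63  0.054 0.056]
joy [0.53  0.029 0.19 ]
```

View pics/c1.png

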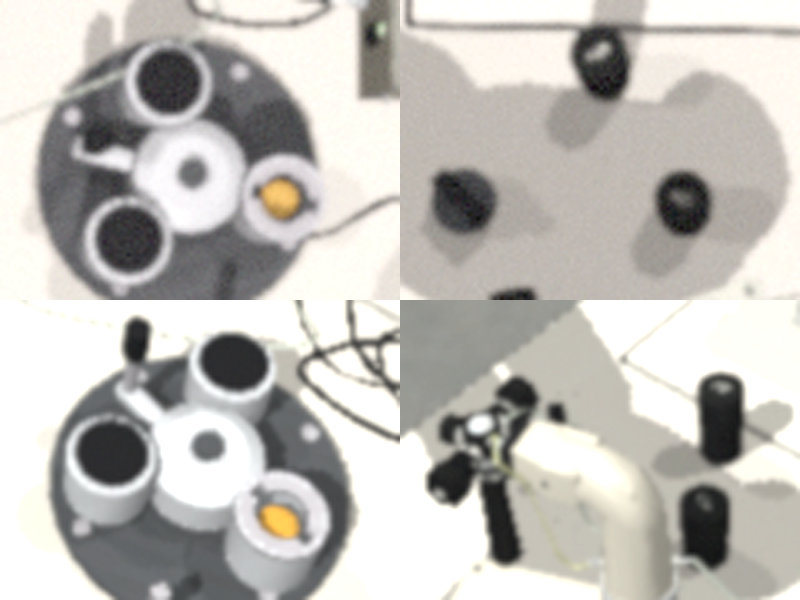

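The carrier is the object at (208,195) in the top view, with its flange and bar visible, and the two cans are at (250,153) and (275,196). The handle is at about (360,222) and the pointer at (398,263). I'll move over the carrier for a wrist look on the way to the turret.

arm_command(
  slide=[
    [3.8,-3.0,0.8],
    [3.8,-3.0,0.8],
    [3.8,-3.0,0.8],
    [3.8,-3.0,0.8],
    [3.8,-3.0,0.8],
    [3.8,-3.0,0.8],
    [3.8,-3.0,0.8],
    [3.8,-3.0,0.8],
    [3.8,-3.0,0.8],
    [3.8,-3.0,0.8],
    [0,0,0],
    [0,0,0],
  ],
  turn=[
    [0,0,-0.18],
    [0,0,-0.18],
    [0,0,-0.18],
    [0,0,-0.18],
    [0,0,-0.18],
    [0,0,-0.18],
    [0,0,-0.18],
    [0,0,-0.18],
    [0,0,-0.18],
    [0,0,-0.18],
    [0,0,0],
    [0,0,0],
  ],
  hand=[0,0,0,0,0,0,0,0,0,0,0,0],
  grip_force=25,
)

```text
t: 1.6
tool_pos: [0.6032, 0.2025, 0.3185]
ee_rot: [-3.14, 0.001, 0.924]
contact_force: [0.4, 0.1, 0.3]
finger_gap: 0.0853
gripper_force: 0.0
```

Run:
```python
from h import *
s=arm.sense();print(s["tool_pos"],s["ee_rot"],s["q"])
im,c=snap("wrist","w0");print(c[2],c[3])
for P in [(.629,.202,.056),(.726,.112,.06),(.63,.054,.06)]: print(proj(c,P))
```

```text
[0.60315417 0.2025273  0.31845404] [-3.13991821e+00  1.03123397e-03  9.23646317e-01] [1.48650699e-01 3.84078276e-01 1.16869002e+00 4.74790816e-04
 1.59073272e+00 7.95810584e-01]
[0.64751691 0.2613368  0.4522392 ] [[ 0.79749214 -0.57738242 -0.17503095]
 [-0.60332266 -0.76455102 -0.22685567]
 [-0.00283762  0.28651576 -0.95807133]]
[[294.51728011 169.92240705]]
[[400.51349946 181.42745212]]
[[360.95745441 258.80300516]]
```

View pics/w0.png

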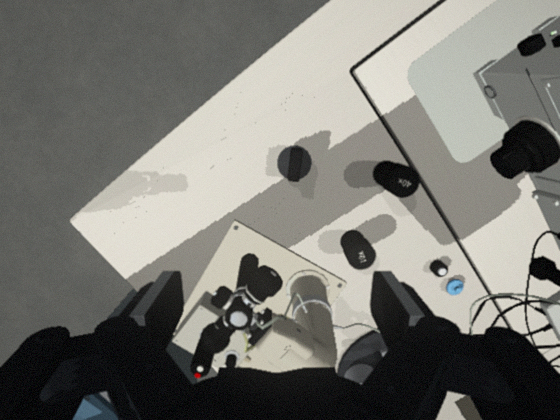

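The wrist view shows the carrier at (293,163) and the cans at (397,178) and (358,250). Next is the turret.

arm_command(
  slide=[
    [-0.9,-4.9,0],
    [-0.9,-4.9,0],
    [-0.9,-4.9,0],
    [-0.9,-4.9,0],
    [-0.9,-4.9,0],
    [-0.9,-4.9,0],
    [-0.9,-4.9,0],
    [-0.9,-4.9,0],
    [0,0,0],
    [0,0,0],
  ],
  turn=[
    [0,0,0],
    [0,0,0],
    [0,0,0],
    [0,0,0],
    [0,0,0],
    [0,0,0],
    [0,0,0],
    [0,0,0],
    [0,0,0],
    [0,0,0],
  ],
  hand=[0,0,0,0,0,0,0,0,0,0],
)

```text
t: 2.9
tool_pos: [0.5315, -0.1881, 0.3194]
ee_rot: [-3.141, -0.001, 0.924]
contact_force: [-0.3, 0.6, 0.0]
finger_gap: 0.0854
gripper_force: 0.0
```

Run:
```python
from h import *
s=arm.sense();print(s["tool_pos"],s["ee_rot"],s["q"])
im,c=snap("wrist","w1")
np.save("w1.npy",np.array([0]))
import pickle;pickle.dump(c,open("w1.pkl","wb"))
for P in [(.555,-.192,.058),(.569,-.124,.106),(.461,-.226,.05)]: print(proj(c,P))
```

```text
[ 0.53149818 -0.18809212  0.31936529] [-3.14113794e+00 -7.12513373e-04  9.24071952e-01] [-5.38422446e-01  2.44334816e-01  1.36050709e+00  7.57918651e-04
  1.53712580e+00  1.08276110e-01]
[[294.39406772 173.70746277]]
[[268.95814308 120.98986355]]
[[252.196802   235.41769239]]
```

View pics/w1.png

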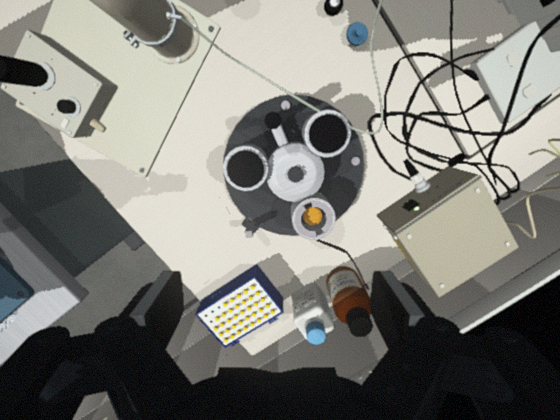

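The wrist view shows the hub at (296,172), covers at (327,133) and (247,167), the socket at (314,218), the handle top at (273,118) and the pointer at (249,228). I'll refine these with masks.

```bash
cat > tur.py <<'E'
from h import *
def blob(m,uv,r=40):
    cs,_=cv2.findContours(m.astype(np.uint8)*255,cv2.RETR_EXTERNAL,cv2.CHAIN_APPROX_NONE)
    cs=[k for k in cs if len(k)>=8]
    out=[]
    for k in cs:
        e=cv2.fitEllipse(k);d=np.hypot(e[0][0]-uv[0],e[0][1]-uv[1])
        if d<r: out.append((d,e,cv2.contourArea(k)))
    return sorted(out,key=lambda a:a[0])
E
python3 - <<'E'
from tur import *
import pickle
c=pickle.load(open("w1.pkl","rb"));im=cv2.imread("pics/w1.png");g=cv2.cvtColor(im,cv2.COLOR_BGR2GRAY).astype(int)
hs=cv2.cvtColor(im,cv2.COLOR_BGR2HSV)
print("g",g[133,327],g[167,247],g[118,273],g[110,262],g[172,280],g[218,330],hs[215,314],g[228,249],g[215,240])
for n,m,uv,z in [("cov1",g<55,(327,133),.065),("cov2",g<55,(247,167),.065),("handle",g<42,(273,118),.100),("brass",(hs[...,1]>120)&(hs[...,2]>90),(314,216),.046),("hub",g>150,(296,172),.058)]:
    for d,e,a in blob(m,uv,12)[:2]: print(n,np.round(e[0],1),np.round(e[1],1),a,ray(c,e[0],z)[0].round(4))
print("ptr",ray(c,(249,226),.052)[0])
o=cv2.convertScaleAbs(cv2.resize(im[80:260,200:440],(800,600),interpolation=cv2.INTER_CUBIC),alpha=1.4);cv2.imwrite("pics/w1c.png",o)
E
```

```text
g 23 48 30 71 214 178 [ 20 184 212] 79 227
cov1 [327.7 133.2] [35.7 37.4] 1045.0 [ 0.615  -0.1758  0.065 ]
cov2 [245.3 168.6] [34.5 34.9] 941.5 [ 0.5117 -0.1501  0.065 ]
brass [312.4 215.6] [17.2 18.7] 250.0 [ 0.5405 -0.2531  0.046 ]
ptr [ 0.46636651 -0.21267947  0.052     ]
```

View pics/w1c.png

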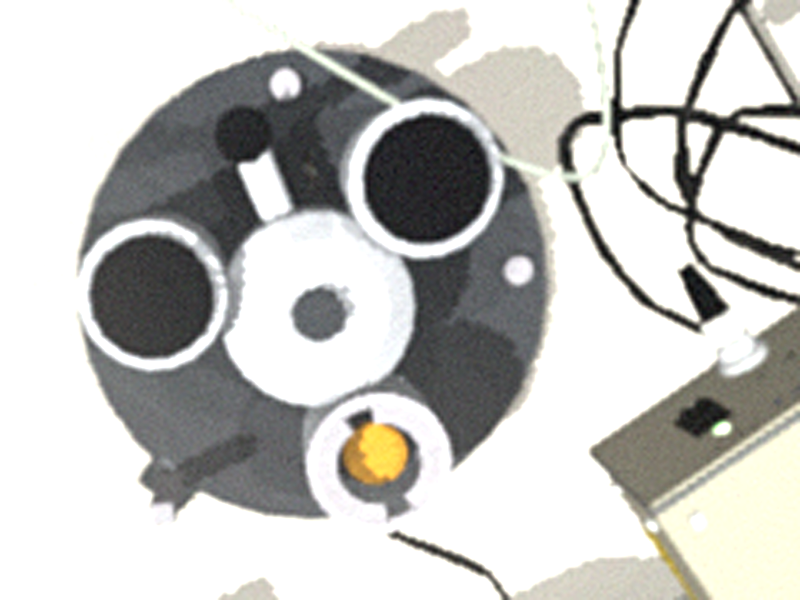

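arm_command(
  slide=[
    [2.05,3.15,0],
    [2.05,3.15,0],
    [0,0,-5.0],
    [0,0,-5.0],
    [0,0,-5.0],
    [0,0,-4.5],
    [0,0,-2.5],
    [0,0,-1.4],
    [0,0,0],
    [0,0,0],
  ],
  turn=[
    [0,0,-0.06],
    [0,0,-0.06],
    [0,0,0],
    [0,0,0],
    [0,0,0],
    [0,0,0],
    [0,0,0],
    [0,0,0],
    [0,0,0],
    [0,0,0],
  ],
  hand=[0,0,0,0,0,0,0,0,0,0],
)

```text
t: 4.2
tool_pos: [0.5736, -0.1264, 0.0867]
ee_rot: [3.139, -0.001, 0.804]
contact_force: [-0.7, 0.0, -0.2]
finger_gap: 0.0857
gripper_force: 0.0
```

arm_command(
  slide=[
    [0,0,0],
    [0,0,0],
    [0,0,0],
    [0,0,0],
    [0,0,0],
    [0,0,0],
    [0,0,0],
    [0,0,0],
  ],
  turn=[
    [0,0,0],
    [0,0,0],
    [0,0,0],
    [0,0,0],
    [0,0,0],
    [0,0,0],
    [0,0,0],
    [0,0,0],
  ],
  hand=[255,255,255,255,255,255,255,255],
  grip_force=25,
)

```text
t: 5.2
tool_pos: [0.5727, -0.1265, 0.0855]
ee_rot: [3.141, -0.0, 0.803]
contact_force: [-1.5, 0.8, 5.0]
finger_gap: 0.0172
gripper_force: 25.4
```

arm_command(
  slide=[
    [0.7,-0.22,0],
    [0.67,-0.29,0],
    [0.64,-0.36,0],
    [0.6,-0.42,0],
    [0.55,-0.48,0],
    [0.5,-0.54,0],
    [0.44,-0.59,0],
    [0.38,-0.63,0],
    [0.31,-0.67,0],
    [0.24,-0.69,0],
    [0,0,0],
    [0,0,0],
  ],
  turn=[
    [0,0,-0.105],
    [0,0,-0.105],
    [0,0,-0.105],
    [0,0,-0.105],
    [0,0,-0.105],
    [0,0,-0.105],
    [0,0,-0.105],
    [0,0,-0.105],
    [0,0,-0.105],
    [0,0,-0.105],
    [0,0,0],
    [0,0,0],
  ],
  hand=[255,255,255,255,255,255,255,255,255,255,255,255],
)

```text
t: 6.7
tool_pos: [0.6229, -0.1756, 0.0856]
ee_rot: [3.141, -0.0, -0.246]
contact_force: [-1.8, -0.2, 8.0]
finger_gap: 0.0169
gripper_force: 25.7
```

arm_command(
  slide=[
    [0,0,0],
    [0,0,0],
    [0,0,0],
    [0,0,0],
    [0,0,4.0],
    [0,0,5.0],
    [0,0,6.0],
    [0,0,6.0],
    [0,0,2.3],
    [0,0,0],
    [0,0,0],
  ],
  turn=[
    [0,0,0],
    [0,0,0],
    [0,0,0],
    [0,0,0],
    [0,0,0],
    [0,0,0],
    [0,0,0],
    [0,0,0],
    [0,0,0],
    [0,0,0],
    [0,0,0],
  ],
  hand=[0,0,0,0,0,0,0,0,0,0,0],
)

```text
t: 8.07
tool_pos: [0.6223, -0.1751, 0.3163]
ee_rot: [-3.141, 0.003, -0.247]
contact_force: [-0.1, 0.4, -0.8]
finger_gap: 0.0853
gripper_force: 0.0
```

arm_command(
  slide=[
    [-3.0,-0.6,0],
    [-3.0,-0.6,0],
    [-3.0,-0.6,0],
    [-3.0,-0.6,0],
    [0,0,0],
    [0,0,0],
  ],
  turn=[
    [0,0,0.131],
    [0,0,0.131],
    [0,0,0.131],
    [0,0,0.131],
    [0,0,0],
    [0,0,0],
  ],
  hand=[0,0,0,0,0,0],
)

```text
t: 8.82
tool_pos: [0.503, -0.1992, 0.3171]
ee_rot: [-3.14, 0.001, 0.275]
contact_force: [-0.5, 0.1, -0.3]
finger_gap: 0.0854
gripper_force: 0.0
```

Run:
```python
from tur import *
import pickle
s=arm.sense();print(s["tool_pos"],s["ee_rot"])
im,c=snap("wrist","w2");pickle.dump(c,open("w2.pkl","wb"))
im=cv2.imread("pics/w2.png");g=cv2.cvtColor(im,cv2.COLOR_BGR2GRAY).astype(int);hs=cv2.cvtColor(im,cv2.COLOR_BGR2HSV)
a0=np.array([.5557,-.193]);f=lambda d,r,z:np.r_[a0+r*np.array([np.cos(np.radians(d)),np.sin(np.radians(d))]),z]
for n,m,P in [("cov1",g<55,f(-44.1,.062,.065)),("cov2",g<55,f(75.9,.062,.065)),("brass",(hs[...,1]>120)&(hs[...,2]>90),f(-164.1,.062,.046)),("hub",g>150,np.r_[a0,.058])]:
    uv=proj(c,P)[0]
    for d,e,a in blob(m,uv,15)[:2]: print(n,uv.round(1),np.round(e[0],1),np.round(e[1],1),a,ray(c,e[0],P[2])[0].round(4),P.round(4))
u=proj(c,f(-164.1,.062,.06))[0].astype(int);print(u)
x,y=max(u[0]-100,0),max(u[1]-75,0)
cv2.imwrite("pics/w2c.png",cv2.convertScaleAbs(cv2.resize(im[y:y+150,x:x+200],(800,600),interpolation=cv2.INTER_CUBIC),alpha=1.3));print(x,y)
```

```text
[ 0.5030086  -0.19924143  0.31707572] [-3.13995212e+00  8.85453972e-04  2.74916781e-01]
cov1 [331.8 111.4] [333.  114.4] [36.2 38.6] 1096.0 [ 0.5975 -0.2384  0.065 ] [ 0.6002 -0.2361  0.065 ]
cov2 [238.2 111.7] [240.6 108.9] [36.7 38.6] 1108.5 [ 0.5744 -0.1347  0.065 ] [ 0.5708 -0.1329  0.065 ]
brass [284.4 187.8] [281.9 187.6] [18.9 19.4] 285.0 [ 0.4953 -0.2068  0.046 ] [ 0.4961 -0.21    0.046 ]
[284 190]
184 115
```

View pics/w2c.png

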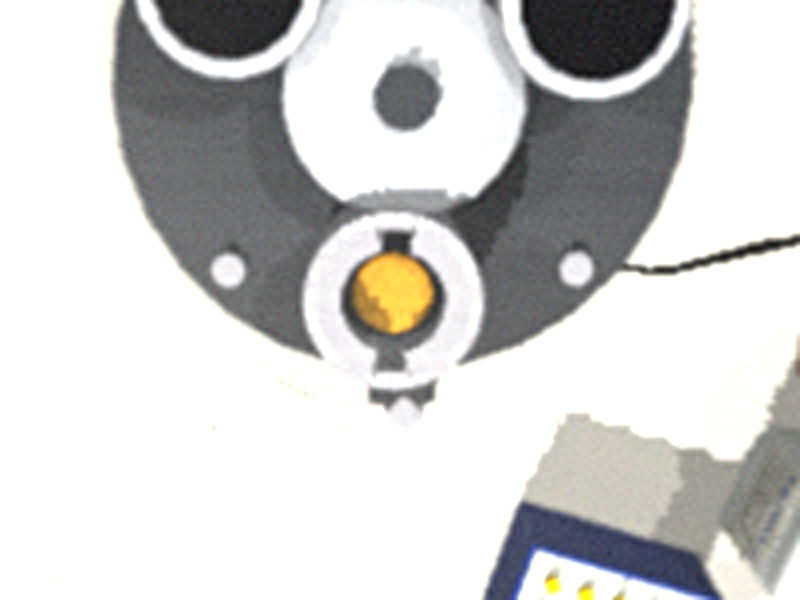

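The crop shows the socket (brass at crop (393,293)) nearly at the pointer (crop (403,412)). I'll check the remaining angle.

Run:
```python
from tur import *
import pickle
c=pickle.load(open("w2.pkl","rb"));f=lambda x,y,z:ray(c,(184+x/4-.4,115+y/4-.4),z)[0]
a=np.array([.5557,-.1932])
for n,p in [("ptr tip",f(403,410,.052)),("ptr base",f(403,395,.03)),("hubhole",f(407,97,.058)),("mouth",f(394,300,.06)),("slotin",f(399,240,.06)),("slotout",f(391,358,.06)),("boltL",f(229,270,.012)),("boltR",f(577,269,.012))]:
    d=p[:2]-a;print(n,p.round(4),np.hypot(*d).round(4),np.degrees(np.arctan2(d[1],d[0])).round(1))
```

```text
ptr tip [ 0.4601 -0.2202  0.052 ] 0.0994 -164.2
ptr base [ 0.4589 -0.221   0.03  ] 0.1007 -164.0
hubhole [ 0.5557 -0.1937  0.058 ] 0.0005 -86.7
mouth [ 0.4958 -0.2068  0.06  ] 0.0615 -167.2
slotin [ 0.5141 -0.2031  0.06  ] 0.0427 -166.6
slotout [ 0.4777 -0.211   0.06  ] 0.08 -167.1
boltL [ 0.4809 -0.1525  0.012 ] 0.0852 151.4
boltR [ 0.5139 -0.2681  0.012 ] 0.0858 -119.2
```

The socket is at the pointer to within 0.055 rad. Next I go to the carrier.

arm_command(
  slide=[
    [1.2,5.0,0],
    [1.2,5.0,0],
    [1.2,5.0,0],
    [1.2,5.0,0],
    [1.2,5.0,0],
    [1.2,5.0,0],
    [1.2,5.0,0],
    [1.2,5.0,0],
    [0,0,-4.0],
    [0,0,-4.0],
    [0,0,0],
    [0,0,0],
  ],
  turn=[
    [0,0,0.081],
    [0,0,0.081],
    [0,0,0.081],
    [0,0,0.081],
    [0,0,0.081],
    [0,0,0.081],
    [0,0,0.081],
    [0,0,0.081],
    [0,0,0],
    [0,0,0],
    [0,0,0],
    [0,0,0],
  ],
  hand=[0,0,0,0,0,0,0,0,0,0,0,0],
)

```text
t: 10.38
tool_pos: [0.5999, 0.201, 0.2394]
ee_rot: [3.141, -0.001, 0.925]
contact_force: [1.0, -0.0, 0.9]
finger_gap: 0.0853
gripper_force: 0.0
```

Run:
```python
from tur import *
import pickle
s=arm.sense();print(s["tool_pos"],s["ee_rot"])
im,c=snap("wrist","w3");pickle.dump(c,open("w3.pkl","wb"));sc,_=snap("scene","s3")
u=proj(c,(.629,.202,.04))[0].astype(int);x,y=u[0]-60,max(u[1]-90,0);print(x,y)
a=cv2.resize(im[y:y+180,x:x+120],(400,600),interpolation=cv2.INTER_CUBIC);b=cv2.resize(sc[80:320,160:320],(400,600))
cv2.imwrite("pics/c3.png",cv2.convertScaleAbs(np.hstack([a,b])[:,:,::-1],alpha=1.6,beta=10))
```

```text
[0.59986846 0.20095412 0.23939369] [ 3.14064698e+00 -1.04934705e-03  9.24599018e-01]
238 86
```

View pics/c3.png

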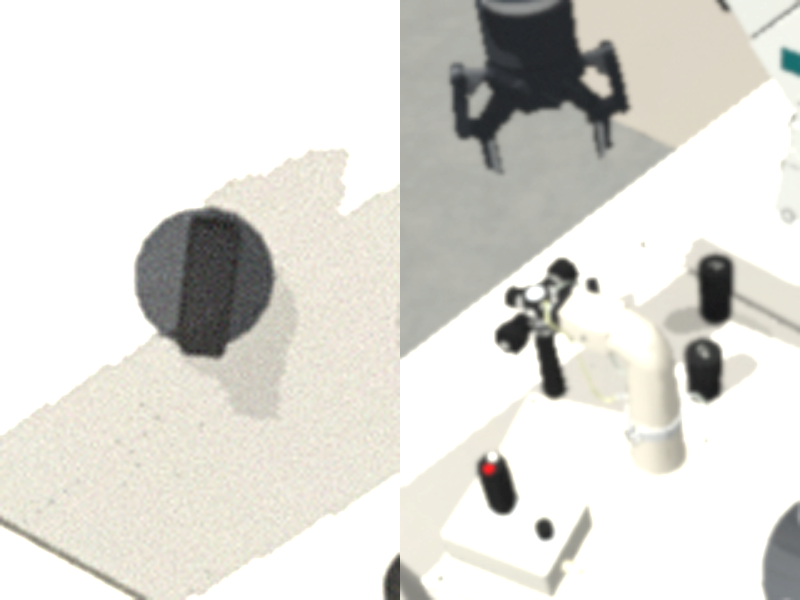

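The carrier's flange is centred near crop (205,275), and the bar runs nearly vertically in the image. I'll fit both.

Run:
```python
from tur import *
import pickle
c=pickle.load(open("w3.pkl","rb"));im=cv2.imread("pics/w3.png");g=cv2.cvtColor(im,cv2.COLOR_BGR2GRAY).astype(int)
print([g[86+int(y/3.33),238+int(x/3.33)] for x,y in [(155,280),(210,280),(255,280),(330,300),(260,390)]])
for th in (28,32,36):
  m=np.zeros(g.shape,bool);m[140:200,270:325]=cv2.GaussianBlur(g.astype(np.float32),(3,3),0)[140:200,270:325]<th
  k=max(cv2.findContours(m.astype(np.uint8),0,1)[0],key=cv2.contourArea)
  r=cv2.minAreaRect(k);b=cv2.boxPoints(r);P=ray(c,b,.056);e=sorted([(np.linalg.norm(P[i]-P[i-1]),i) for i in range(4)])
  d=P[e[-1][1]]-P[e[-1][1]-1];print(th,np.round(r,1) if 0 else r,P.mean(0).round(4),np.round([q[0] for q in e],4),np.degrees(np.arctan2(d[1],d[0])).round(1))
for th in (85,100):
  m=np.zeros(g.shape,bool);m[140:200,265:330]=g[140:200,265:330]<th
  k=max(cv2.findContours(m.astype(np.uint8),0,1)[0],key=cv2.contourArea)
  k=k[k[:,0,1]<86+300/3.33]   # upper flange arc, away from bar end
  k=k[(abs(k[:,0,0]-(238+213/3.33))>9)]
  el=cv2.fitEllipse(k);print(el,ray(c,el[0],.028)[0].round(4))
```

```text
[np.int64(65), np.int64(37), np.int64(42), np.int64(138), np.int64(120)]
28 ((302.92333984375, 153.3357696533203), (12.046442985534668, 3.4174301624298096), 19.98310661315918) [0.6461 0.2205 0.056 ] [0.0033 0.0033 0.0118 0.0118] 123.4
32 ((302.6499938964844, 155.05001831054688), (14.546475410461426, 7.905693531036377), 18.43494987487793) [0.6449 0.2193 0.056 ] [0.0076 0.0076 0.0142 0.0143] 124.8
36 ((300.4934387207031, 170.79913330078125), (15.463152885437012, 40.177772521972656), 7.594642639160156) [0.634  0.2078 0.056 ] [0.0151 0.0156 0.0397 0.0398] -133.1
((298.9837951660156, 168.78054809570312), (40.12697982788086, 40.89165115356445), 33.40053939819336) [0.6333 0.2062 0.028 ]
((299.051513671875, 168.47720336914062), (39.95515823364258, 40.76529312133789), 95.07316589355469) [0.6336 0.2064 0.028 ]
```

arm_command(
  slide=[
    [1.7,0.3,0],
    [1.67,0.27,0],
    [0,0,-4.0],
    [0,0,-5.0],
    [0,0,-4.5],
    [0,0,-3.0],
    [0,0,-2.0],
    [0,0,-1.2],
    [0,0,0],
    [0,0,0],
  ],
  turn=[
    [0,0,-0.05],
    [0,0,-0.05],
    [0,0,0],
    [0,0,0],
    [0,0,0],
    [0,0,0],
    [0,0,0],
    [0,0,0],
    [0,0,0],
    [0,0,0],
  ],
  hand=[0,0,0,0,0,0,0,0,0,0],
)

```text
t: 11.72
tool_pos: [0.6337, 0.2064, 0.0428]
ee_rot: [3.14, -0.002, 0.825]
contact_force: [-0.1, -0.7, 0.6]
finger_gap: 0.0853
gripper_force: 0.0
```

arm_command(
  slide=[
    [0,0,-0.3],
    [0,0,0],
    [0,0,0],
    [0,0,0],
    [0,0,0],
    [0,0,0],
    [0,0,0],
    [0,0,0],
    [0,0,0],
    [0,0,0],
  ],
  turn=[
    [0,0,0],
    [0,0,0],
    [0,0,0],
    [0,0,0],
    [0,0,0],
    [0,0,0],
    [0,0,0],
    [0,0,0],
    [0,0,0],
    [0,0,0],
  ],
  hand=[0,255,255,255,255,255,255,255,255,255],
  grip_force=80,
)

```text
t: 12.98
tool_pos: [0.6328, 0.2063, 0.0384]
ee_rot: [3.141, -0.0, 0.825]
contact_force: [0.6, -0.6, 1.0]
finger_gap: 0.0128
gripper_force: 78.0
```

arm_command(
  slide=[
    [0,0,3.0],
    [0,0,5.5],
    [0,0,6.0],
    [0,0,6.0],
    [0,0,5.5],
    [0,0,0],
    [0,0,0],
  ],
  turn=[
    [0,0,0],
    [0,0,0],
    [0,0,0],
    [0,0,0],
    [0,0,0],
    [0,0,0],
    [0,0,0],
  ],
  hand=[255,255,255,255,255,255,255],
)

```text
t: 13.85
tool_pos: [0.632, 0.2062, 0.2972]
ee_rot: [-3.14, 0.001, 0.825]
contact_force: [-0.7, -0.6, -1.6]
finger_gap: 0.0128
gripper_force: 78.1
```

arm_command(
  slide=[
    [-1.71,-5.16,0],
    [-1.71,-5.16,0],
    [-1.71,-5.16,0],
    [-1.71,-5.16,0],
    [-1.71,-5.16,0],
    [-1.71,-5.16,0],
    [-1.71,-5.16,0],
    [-1.71,-5.16,0],
    [0,0,0],
    [0,0,0],
    [0,0,0],
  ],
  turn=[
    [0,0,-0.0755],
    [0,0,-0.0755],
    [0,0,-0.0755],
    [0,0,-0.0755],
    [0,0,-0.0755],
    [0,0,-0.0755],
    [0,0,-0.0755],
    [0,0,-0.0755],
    [0,0,0],
    [0,0,0],
    [0,0,0],
  ],
  hand=[255,255,255,255,255,255,255,255,255,255,255],
)

```text
t: 15.22
tool_pos: [0.496, -0.2051, 0.2974]
ee_rot: [-3.14, 0.001, 0.223]
contact_force: [0.0, -0.5, -1.6]
finger_gap: 0.0125
gripper_force: 78.3
```

Run:
```python
from tur import *
s=arm.sense();print(s["tool_pos"],s["ee_rot"],s["finger_gap"],s["contact_force"])
im,c=snap("wrist","w4")
o=cv2.resize(im[150:420,100:460],(800,600),interpolation=cv2.INTER_CUBIC)
cv2.imwrite("pics/w4c.png",cv2.convertScaleAbs(o[:,:,::-1],alpha=1.5,beta=10))
u=s["tool_pos"];e=np.array([np.cos(.222),np.sin(.222),0])
for d in(-.02,0,.02): print(proj(c,u+e*d+[0,0,.018]).round(1),proj(c,u+e*d*1.15-[0,0,.0104]).round(1))
```

```text
[ 0.49595736 -0.2050514   0.29744769] [-3.13992239e+00  9.16780756e-04  2.22761134e-01] 0.012512701841715003 [ 0.02768801 -0.49444506 -1.60953247]
[[278.6 346.5]] [[278.4 314.6]]
[[278.7 306.2]] [[278.5 274.5]]
[[278.9 261.7]] [[278.6 230.7]]
```

View pics/w4c.png

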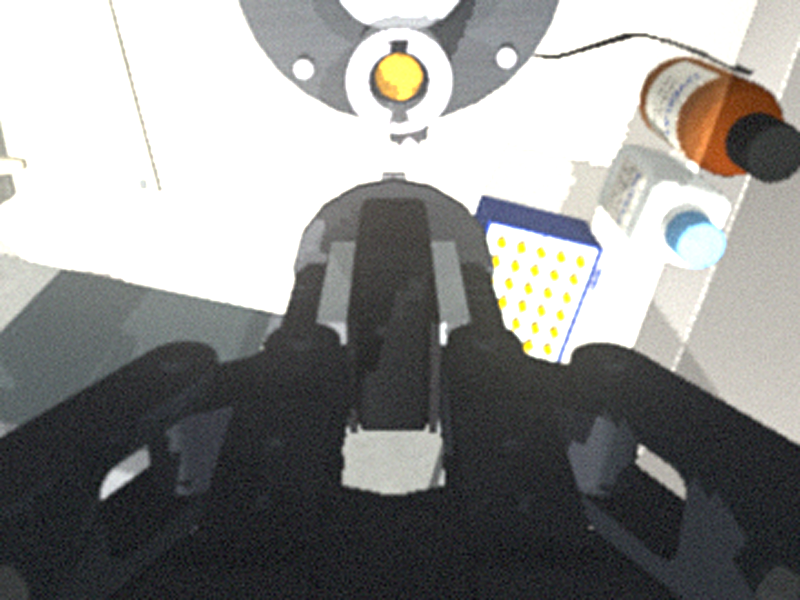

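The picture shows the carrier held square, with the bar centred at crop column 393. The socket is ahead of it, with brass at crop (399,77). I'll correct by about 2.5 mm and come down to just above the mouth.

arm_command(
  slide=[
    [-0.07,-0.27,-5.0],
    [0,0,-5.0],
    [0,0,-4.0],
    [0,0,-3.0],
    [0,0,-1.5],
    [0,0,-0.6],
    [0,0,0],
    [0,0,0],
    [0,0,0],
  ],
  turn=[
    [0,0,0],
    [0,0,0],
    [0,0,0],
    [0,0,0],
    [0,0,0],
    [0,0,0],
    [0,0,0],
    [0,0,0],
    [0,0,0],
  ],
  hand=[255,255,255,255,255,255,255,255,255],
)

```text
t: 16.4
tool_pos: [0.4956, -0.2096, 0.1083]
ee_rot: [3.14, -0.001, 0.221]
contact_force: [0.5, 0.5, -0.7]
finger_gap: 0.0125
gripper_force: 78.4
```

arm_command(
  slide=[
    [-0.02,0.17,0],
    [0,0,0],
    [0,0,0],
  ],
  turn=[
    [0,0,0],
    [0,0,0],
    [0,0,0],
  ],
  hand=[255,255,255],
)

```text
t: 16.77
tool_pos: [0.4949, -0.2075, 0.1074]
ee_rot: [3.142, -0.0, 0.221]
contact_force: [0.8, 0.4, -0.7]
finger_gap: 0.0125
gripper_force: 78.4
```

arm_command(
  slide=[
    [0,0,-0.5],
    [0,0,-0.4],
    [0,0,-0.3],
    [0,0,0],
  ],
  turn=[
    [0,0,0],
    [0,0,0],
    [0,0,0],
    [0,0,0],
  ],
  hand=[255,255,255,255],
)

```text
t: 17.27
tool_pos: [0.4947, -0.2074, 0.0949]
ee_rot: [-3.141, 0.001, 0.221]
contact_force: [0.0, 0.1, -0.8]
finger_gap: 0.012
gripper_force: 78.4
```

arm_command(
  slide=[
    [0,0,-0.3],
    [0,0,-0.3],
    [0,0,-0.2],
    [0,0,0],
  ],
  turn=[
    [0,0,0],
    [0,0,0],
    [0,0,0],
    [0,0,0],
  ],
  hand=[255,255,255,255],
)

```text
t: 17.77
tool_pos: [0.4948, -0.2074, 0.0871]
ee_rot: [-3.141, 0.0, 0.221]
contact_force: [-0.2, 0.3, -1.8]
finger_gap: 0.0125
gripper_force: 78.4
```

Entered freely. I'll push on through the slots against the spring.

arm_command(
  slide=[
    [0,0,-0.2],
    [0,0,-0.2],
    [0,0,-0.2],
    [0,0,-0.2],
    [0,0,0],
    [0,0,0],
  ],
  turn=[
    [0,0,0],
    [0,0,0],
    [0,0,0],
    [0,0,0],
    [0,0,0],
    [0,0,0],
  ],
  hand=[255,255,255,255,255,255],
  grip_force=100,
)

```text
t: 18.52
tool_pos: [0.4951, -0.2076, 0.0797]
ee_rot: [3.141, -0.0, 0.221]
contact_force: [-0.5, 1.0, 5.2]
finger_gap: 0.012
gripper_force: 102.4
```

arm_command(
  slide=[
    [0,0,-0.2],
    [0,0,-0.2],
    [0,0,-0.15],
    [0,0,0],
    [0,0,0],
  ],
  turn=[
    [0,0,0],
    [0,0,0],
    [0,0,0],
    [0,0,0],
    [0,0,0],
  ],
  hand=[255,255,255,255,255],
)

```text
t: 19.15
tool_pos: [0.4952, -0.2077, 0.0746]
ee_rot: [3.141, -0.001, 0.221]
contact_force: [-1.9, 0.5, 8.8]
finger_gap: 0.0122
gripper_force: 103.2
```

arm_command(
  slide=[
    [0,0,-0.1],
    [0,0,0],
    [0.02,-0.1,0],
    [0.02,-0.1,0],
    [0.02,-0.1,0],
    [0,0,0],
    [0,0,0],
  ],
  turn=[
    [0,0,0],
    [0,0,0],
    [0,0,0.018],
    [0,0,0.018],
    [0,0,0.018],
    [0,0,0],
    [0,0,0],
  ],
  hand=[255,255,255,255,255,255,255],
)

```text
t: 20.02
tool_pos: [0.4961, -0.2114, 0.0744]
ee_rot: [3.139, -0.001, 0.275]
contact_force: [-2.7, -0.1, 10.9]
finger_gap: 0.0124
gripper_force: 103.6
```

arm_command(
  slide=[
    [0,0,-0.05],
    [0,0,0],
    [0,0,0],
    [0,0,0],
    [0,0,0],
    [0,0,0],
    [0,0,0],
  ],
  turn=[
    [0,0,0],
    [0,0,-0.16],
    [0,0,-0.16],
    [0,0,-0.16],
    [0,0,-0.16],
    [0,0,-0.16],
    [0,0,0],
  ],
  hand=[255,255,255,255,255,255,255],
)

```text
t: 20.9
tool_pos: [0.497, -0.2117, 0.0744]
ee_rot: [3.141, -0.005, -0.527]
contact_force: [-2.3, -0.9, 15.4]
finger_gap: 0.0123
gripper_force: 103.6
```

```bash
python3 -c "
from h import *
s=arm.sense();print(s['tool_pos'],s['ee_rot'],s['contact_force'],s['ft_torque'],s['q'])"
```

```text
[ 0.49698751 -0.21166604  0.07439058] [ 3.14091529 -0.00454051 -0.52677538] [-2.33653526 -0.85458636 15.36262327] [ 0.01066298  0.44313793 -0.03172658] [-6.09014687e-01  4.06454509e-01  1.77005142e+00 -3.68628400e-04
  9.60505957e-01  1.48876913e+00]
```

arm_command(
  slide=[
    [0,0,0],
    [0,0,0],
    [0,0,0],
    [0,0,0],
    [0,0,0],
    [0,0,0],
    [0,0,0],
  ],
  turn=[
    [0,0,-0.16],
    [0,0,-0.16],
    [0,0,-0.16],
    [0,0,-0.16],
    [0,0,-0.13],
    [0,0,0],
    [0,0,0],
  ],
  hand=[255,255,255,255,255,255,255],
)

```text
t: 21.78
tool_pos: [0.4966, -0.2118, 0.0744]
ee_rot: [-3.14, -0.004, -1.295]
contact_force: [-2.9, -0.6, 13.8]
finger_gap: 0.012
gripper_force: 103.7
```

Run:
```python
from tur import *
s=arm.sense();print(s['tool_pos'],s['ee_rot'],s['contact_force'],s['ft_torque'],s['q'])
im,c=snap("top","t5");sc,_=snap("scene","s5")
f=lambda i,x,y,w,h:cv2.resize(i[y:y+h,x:x+w],(400,600),interpolation=cv2.INTER_CUBIC)
cv2.imwrite("pics/c5.png",cv2.convertScaleAbs(np.hstack([f(im,330,160,100,150),f(sc,220,160,180,270)])[:,:,::-1],alpha=1.4,beta=10))
```

```text
[ 0.49655622 -0.21183888  0.07436735] [-3.13972964 -0.00356623 -1.29505851] [-2.94355185 -0.62605062 13.77716804] [0.12354179 0.58996694 0.01324172] [-6.09413131e-01  4.06372472e-01  1.77025921e+00 -9.95445425e-04
  9.61021290e-01  2.25700685e+00]
```

View pics/c5.png

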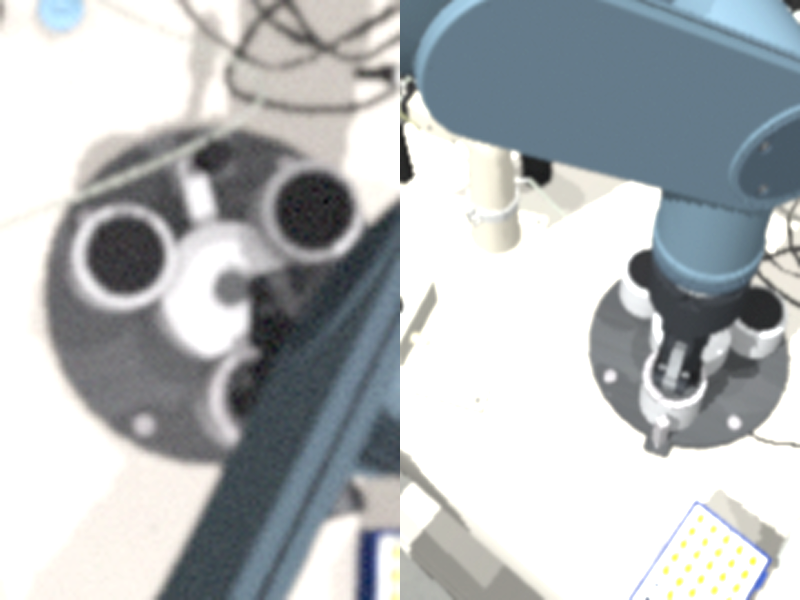

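The pictures show the carrier seated in the socket at the pointer, with the covers at top-crop (122,255) and (314,207). I'll make the last bit of turn to the stop and check the turret angle from the covers.

arm_command(
  slide=[
    [0,0,0],
    [0,0,0],
    [0,0,0],
    [0,0,0],
  ],
  turn=[
    [0,0,-0.03],
    [0,0,-0.02],
    [0,0,0],
    [0,0,0],
  ],
  hand=[255,255,255,255],
)

```text
t: 22.38
tool_pos: [0.4962, -0.2114, 0.0743]
ee_rot: [-3.14, -0.003, -1.345]
contact_force: [-3.1, 0.9, 15.4]
finger_gap: 0.0122
gripper_force: 104.0
```

Run:
```python
from tur import *
s=arm.sense();print(s['tool_pos'],s['ee_rot'],s['contact_force'],s['ft_torque'])
im,c=snap("top","t6");g=cv2.cvtColor(im,cv2.COLOR_RGB2GRAY).astype(int);P=[]
for uv in [(360,223.5),(408,211.5)]:
    d,e,a=blob(g<60,uv,8)[0];P.append(ray(c,e[0],.065)[0]);print(e,P[-1])
v=P[0]-P[1];print("cover line minus 90",np.degrees(np.arctan2(v[1],v[0]))-90,np.linalg.norm(v))
im0=cv2.imread("pics/top0.png");g=cv2.cvtColor(im0,cv2.COLOR_BGR2GRAY).astype(int);P=[]
for uv in [(369,251.5),(380,205)]:
    d,e,a=blob(g<60,uv,8)[0];P.append(ray(c,e[0],.065)[0])
v=P[0]-P[1];print("start",np.degrees(np.arctan2(v[1],v[0])),np.linalg.norm(v))
```

```text
[ 0.49622994 -0.2113542   0.07434285] [-3.14007012e+00 -2.51066371e-03 -1.34478396e+00] [-3.13435877  0.88365773 15.40647344] [0.40524144 0.65646809 0.14604522]
((361.00067138671875, 223.0620880126953), (16.994102478027344, 17.62959861755371), 175.56072998046875) [ 0.57314297 -0.13430283  0.065     ]
((408.1046447753906, 212.18966674804688), (17.799240112304688, 18.113231658935547), 51.65052032470703) [ 0.59897194 -0.23789869  0.065     ]
cover line minus 90 13.99980336600916 0.10676721427636496
start 165.78124278077715 0.10682177816205247
```

```bash
python3 -c "
from plant import arm
print(arm.hand_in())"
```

```text
the job is handed in; nothing more can be done
None
```

I handed the job in at about 22 s of the 64 s allowed, with no verdict returned: the socket is at the pointer (turret about -0.03 rad), and the carrier is pushed in, pressed home with about 15 N, turned about 1.59 rad clockwise to its stop and still gripped; I did not recheck the cans at the end, but no move went near them.

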